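# Shut and lock the drive-case cover of a bench dough roller

## Task

Swing the raised cover of the dough roller's drive case fully shut. Then press the slotted stud on the cover down, turn it clockwise (seen from above) as far as it goes and let it spring up into its catch, so that the cover is locked, and let go. Leave the baking things around it where they are.

Things in the scene. Friction and masses are not known exactly. Their poses are not given: they have to be found in the camera images.
- case: Drive case, an aluminium box 240 mm front to back (x), 200 mm wide (y), its rim 100 mm above the table, fixed to the table at various places and yaws; origin under its centre. x axis: from the front (lip) side to the hinge side. A low roller bed 200 mm long goes on beyond the hinge.
- cover_hinge (a point): Middle of the cover's hinge line, on the far top edge of the case, 100 mm above the table. x axis: from the lip to the hinge along the cover (tilts with it); y axis: along the level hinge line.
- cover_lip (a point): Point on top of the white cover's front lip (90 mm wide, sticking out 28 mm past the case), 14 mm from its front edge, 258 mm from the hinge line. The cover is a plate 6 mm thick, 204 mm wide, 0.5 kg; the point is on its upper face, 106 mm above the table when shut. Push it shut here from above. z axis: out of the upper face.
- cover (a joint): Opening angle of the cover, rad: 0 = fully shut (level), starts at 0.35 to 0.75, lip raised. Its stiff hinge stays where it is left; about 2 to 4 N downwards on the lip closes it.
- stud_top (a point): Top centre of the stud's grip bar: 64 mm long, 18 wide, 28 high, with an empty 6 mm slot along its top, standing on a round steel disc 68 mm across, 8 thick. It is on the cover's centre line, 175 mm from the hinge line, 50 mm above the cover when up. The disc's upper face is 28 mm below the point. x axis: along the bar (at the start from lip to hinge), z: up the stud. Rides with the stud.
- stud_press (a joint): How far the stud is pushed down into the cover, m: 0 = up, 0.012 = bottom. A spring pushes it up, 3 N at the top to 9 N at the bottom. With the cover shut it turns freely only when pushed at least 0.009 (forcing it round unpressed damages it); in the catch it rests at about 0.0025.
- stud_turn (a joint): Turn of the stud, rad, clockwise from above: 0 = released (start), stop at 1.48. Cover shut and stud up: blocked near 0. Let up at 1.32 or more it rises into the catch, which blocks turning back and holds the cover shut; let up in between it stays down under the catch plate. The cover cannot shut if the stud is turned first.
- bread_tin: Bystander: dark steel loaf tin 190 x 100 x 75 mm, open on top; origin under its centre.
- scraper: Bystander: bench scraper lying flat, steel blade 75 x 120 mm and round wooden handle 125 mm long, 24 mm high; origin on the table under its middle.
- bun: Bystander: brown bun 86 mm across, 45 mm high; origin under its centre.

How it is judged (in metres and radians):
On the way:
1. the cover is shut with the stud not yet turned (value of joint cover below 0.015 rad and value of joint stud_turn below 0.25 rad), for 0.2 s.
At the end, for the whole second after the job is handed in: The cover is shut (within 0.015 rad), the stud is turned home (more than 1.25 rad) and has risen into its catch (1 to 5 mm below its free height), at rest (value of joint cover below 0.015 rad and value of joint stud_turn above 1.25 rad and value of joint stud_press between 0.001 and 0.005 m and velocity of joint stud_turn between -0.05 and 0.05 rad/s); the robot touches nothing.
It fails at once if the stud is forced round without being pressed down, with the cover shut (value of joint cover below 0.015 rad and value of joint stud_turn between 0.45 and 1.15 rad and value of joint stud_press below 0.006 m).
It fails at once if the tin, the scraper or the bun is moved by more than 30 mm (distance of any of bread_tin, scraper, bun from where it was at the start of the episode above 0.03 m).
It also fails if it takes over 51 s, if anything falls off the work surface, if the arm or the gripper's body presses on something with over 40 N, if the wrist force passes 120 N, or if a joint passes its speed limit or range.

## Robot

A 6-joint arm with a two-finger parallel gripper is mounted at the origin on the work surface. World frame = base frame: x ahead of the robot, y to its left, z up, the work surface at z = 0. Lengths are in mm, angles in rad, forces in N, time in s.
With the tool pointing down it reaches from about 350 to 875 mm from the base axis. Payload 4.2 kg.
Tool frame: the origin (TCP) lies at the very end of the fingers, on their centre line; the grasp point (between the pads) lies 19 mm behind it; z points along the fingers, y is the direction in which the jaws open and shut (so a half turn about z gives the same grasp; the last joint's range is limited). The gripper opens to 85 mm and grips with 20 to 120 N. Pads are 22 mm wide; open, the fingers measure 114 mm over their backs; the gripper's body (76 mm by 85 mm) begins 54 mm behind the grasp point. The pads swing forward as they close: fully open they stand 13 mm farther back than shut.
Start: joints at [1.49, 0.385, 0.008, 0, -1.194, -0.259], TCP at [208.279, 589.253, 231.312] pointing down, gripper open.
Joint ranges: [-3.14, 3.14], [-1.21, 2.06], [-1.07, 1.41], [-3.16, 2.05], [-2.99, -0.16], [-3.1, 3.1]. Speed limits (rad/s): [2.79, 2.79, 3.14, 3.14, 3.14, 3.14].

## Interface

Orientations are given as a unit quaternion [x, y, z, w].
In Python, from bench import read_state, get_image, camera_params, job_done gives the robot as it stands.
- The arm moves only by the tool send_rows, never from a script. Its arguments are lists of equal length, an entry for each row: "translation": the shift along the tool's x, y, z in m, a list of three; "yaw": the turn about the tool's z in degrees; "fingers": the closure in counts, from 0 (fully open) to 255 (shut). A call has 1 to 12 rows; each row is the pose to reach, as a shift and turn from the pose measured when the call began, along the tool's axes at that moment; what a row does not reach only later rows make up. A row lasts 1/10 s, in which the tool goes at most 50 mm and 8.59 degrees, less where a joint would pass 70% of its speed; a pose out of reach is approached as far as the arm can. A call with a gripper value outside its range is refused whole. The fingers move at their own pace and stop on an object; the grip force is fixed at half the most. Time passes only in rows, so rows that repeat a pose let the fingers close. It gives the time, the measured TCP pose, the force and the opening at its end, in the units of the state.
- read_state(): the state, without advancing time (a new reading comes with each control period).
- get_image(name): name is "scene" or "top" or "wrist"; returns the picture (420x560x3 uint8, blue, green, red); there is no depth.
- camera_params(name): a dict with "mtx" (3x3 intrinsics, pixels), "k1" (the pictures are not rectified: a ray, as slopes to the right and down, at radius r is drawn at 1 + k1 r^2 times it, then the intrinsics apply), "rvec" (rotation vector, rad) and "tvec" (3), from world to camera coordinates, as OpenCV has them; the wrist camera has in their place "tool_from_camera" (4x4, takes a point from camera to tool coordinates, whose origin is the TCP and whose axes are the flange's). Camera axes: x right, y down, z forward; pixel columns grow to the right and rows downward; lengths in mm; the calibration is good to about 2 mm. A picture is of the moment at which its call begins: read the wrist's pose just before it. camera_params takes no time and is no camera call.
- job_done(): hands the job in, once; it reports no verdict.
The state is a dict: "clock": time; "joints": joint angles; "joint_vel": joint speeds; "joint_efforts": joint torques, N m; "position": TCP position; "ee_rot": TCP orientation; "contact_force": force on the tool from outside, world axes, zero at the start; "wrist_torque": the same for the moment, N m; "gripper_width": finger opening in mm.
Only numpy, scipy, OpenCV 4.12 (cv2) and the standard library are available. Lean on these libraries where they do the work, as an engineer would, in place of code of your own. Each camera call takes 0.05 s, during which the arm holds its last target.

## Working session

There is one attempt and no reset: what is moved stays moved. The work goes in short steps, Python scripts to look and compute and a tool call to move; the robot and the scene stay as the last step left them, time stands still between calls to the robot, and variables do not carry over. Pictures are saved under pics/ and viewed, and the job is handed in when it is done.

Besides the shell and the picture viewer there is one more tool, called after "Call:" as name(argument=value, ...) on one line, values as JSON. send_rows: Moves the arm, as the interface text tells. Its arguments: {"type":"object","properties":{"translation":{"type":"array","items":{"type":"array","items":{"type":"number"}}},"yaw":{"type":"array","items":{"type":"number"}},"fingers":{"type":"array","items":{"type":"number"}}},"required":["translation","yaw","fingers"]}

```bash
mkdir -p pics
python3 - <<'E'
from bench import *
import cv2
print(read_state())
for n in("scene","top","wrist"):
    cv2.imwrite(f"pics/{n}0.png",get_image(n)); print(n,camera_params(n))
E
```

```text
{'clock': 0.0, 'joints': array([ 1.48961752e+00,  3.85578446e-01,  6.63428615e-03, -4.83753531e-04,
       -1.19399886e+00, -2.58572900e-01]), 'joint_vel': array([ 0.00206285,  0.00023293, -0.00090993, -0.00021615, -0.00015331,
       -0.00015515]), 'joint_efforts': array([ 1.09850909e-03, -3.92284405e+01,  1.88398039e+01,  4.18630198e+00,
       -4.61762495e-03,  3.50699693e-06]), 'position': array([208.09119378, 588.72897615, 230.21394123]), 'ee_rot': array([ 9.85590080e-01, -1.69147841e-01, -1.28851472e-04,  1.08903916e-03]), 'contact_force': array([ 0.06999331, -0.31123398, -0.21682865]), 'wrist_torque': array([ 0.0077536 , -0.02608325, -0.04733171]), 'gripper_width': 85.46445008286277}
scene {'mtx': array([[527.64012024,   0.        , 278.11747832],
       [  0.        , 527.64012024, 202.60589043],
       [  0.        ,   0.        ,   1.        ]]), 'k1': 0.02998663055517745, 'rvec': array([ 1.49650855,  2.0571427 , -0.86841863]), 'tvec': array([ 152.66058152, -319.07420953, 1648.15314541])}
top {'mtx': array([[535.78030556,   0.        , 275.31210671],
       [  0.        , 535.78030556, 198.97905449],
       [  0.        ,   0.        ,   1.        ]]), 'k1': -0.17137061469863574, 'rvec': array([ 2.19410439, -2.15138674,  0.11787468]), 'tvec': array([   3.46303651,  602.35713371, 1093.42623116])}
wrist {'mtx': array([[296.12614647,   0.        , 279.93297298],
       [  0.        , 296.12614647, 207.28674984],
       [  0.        ,   0.        ,   1.        ]]), 'k1': -0.02791934139215969, 'tool_from_camera': array([[ 1.03595336e-03, -9.62271545e-01, -2.72088957e-01,
         6.84432070e+01],
       [ 9.99999068e-01,  1.23885303e-03, -5.73932245e-04,
        -2.13399415e-01],
       [ 8.89356897e-04, -2.72088109e-01,  9.62271931e-01,
        -1.42694710e+02],
       [ 0.00000000e+00,  0.00000000e+00,  0.00000000e+00,
         1.00000000e+00]])}
```

View pics/scene0.png

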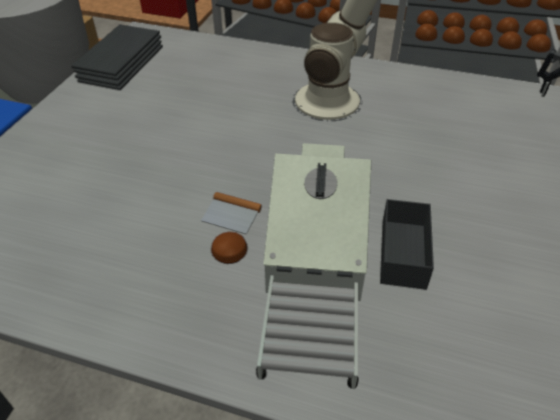

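View pics/top0.png

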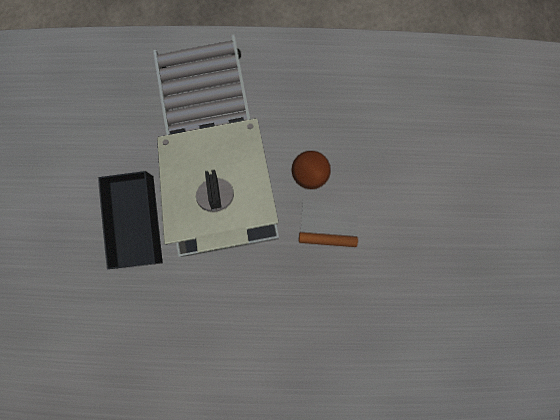

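View pics/wrist0.png

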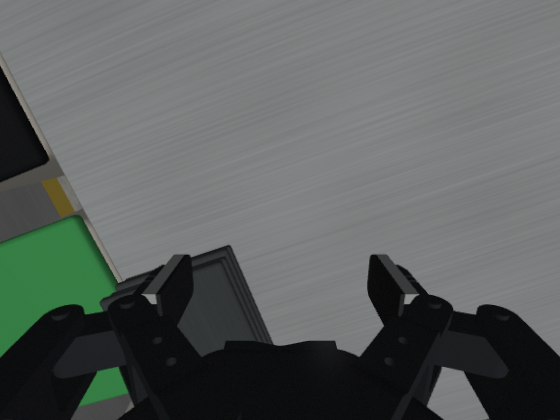

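Run:
```python
import cv2
a=cv2.imread("pics/top0.png")[100:270,90:290]; cv2.imwrite("pics/topz.png",cv2.resize(a,None,fx=3.5,fy=3.5,interpolation=cv2.INTER_CUBIC))
a=cv2.imread("pics/scene0.png")[135:305,200:400]; cv2.imwrite("pics/scenez.png",cv2.resize(a,None,fx=3.5,fy=3.5,interpolation=cv2.INTER_CUBIC))
```

```text
(no output)
```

View pics/topz.png

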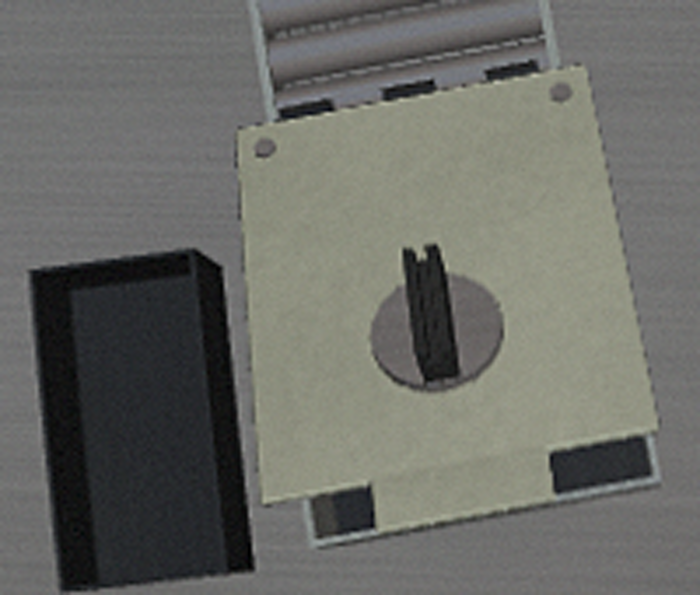

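View pics/scenez.png

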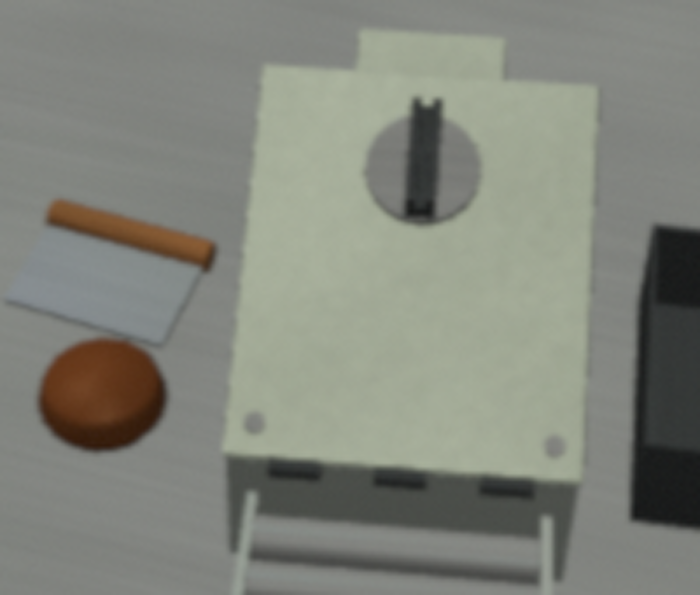

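```bash
cat > h.py <<'E'
import numpy as np,cv2
from bench import *
from scipy.optimize import least_squares
from scipy.spatial.transform import Rotation as R
def proj(n,P,cp=None):
    c=cp or camera_params(n)
    K=c['mtx'];d=np.array([c['k1'],0,0,0.])
    return cv2.projectPoints(np.asarray(P,float).reshape(-1,1,3),c['rvec'],c['tvec'],K,d)[0].reshape(-1,2)
def cov(p,u,v,w): # u from hinge to lip, v along +y, w above hinge plane
    hx,hy,yaw,th=p[:4]
    q=R.from_euler('z',yaw).apply(np.array([-u*np.cos(th)-w*np.sin(th)*-1*-1 if False else -u*np.cos(th)+w*np.sin(th), v, u*np.sin(th)+w*np.cos(th)]))
    return q+[hx,hy,100]
def case(p,x,y,z):
    return R.from_euler('z',p[2]).apply([x-120,y,z-100])+[p[0],p[1],100]
E
cat > fit.py <<'E'
from h import *
T=[('H',1,(240,127)),('H',-1,(585,66)),('M',-1,(657,430)),('M',1,(262,503)),('L',1,(376,531)),('L',-1,(551,498)),('C',1,(312,547)),('C',-1,(660,483))]
S=[('M',-1,(262,66)),('M',1,(598,87)),('L',-1,(360,30)),('L',1,(503,39)),('H',-1,(225,455)),('H',1,(580,482))]
def pt(p,k,s):
    if k=='H': return cov(p,p[4],s*102,6)
    if k=='M': return cov(p,p[5],s*102,6)
    if k=='L': return cov(p,272,s*45,6)
    return case(p,-120,s*100,100)
ct,cs=camera_params('top'),camera_params('scene')
def f(p,full=False):
    r=[]
    for n,c,L,o in(('top',ct,T,(90,100)),('scene',cs,S,(200,135))):
        P=np.array([pt(p,k,s) for k,s,_ in L]); m=(np.array([q for *_,q in L])+.5)/3.5-.5+o
        r.append(proj(n,P,c)-m)
    return np.vstack(r).ravel()
s=least_squares(f,[700,150,0.17,.5,0,244],loss='soft_l1',x_scale=[10,10,.1,.1,5,5])
p=s.x;print(p,np.degrees(p[2]));print(f(p).reshape(-1,2).round(1).tolist())
np.save('p.npy',p)
print('lip',cov(p,258,0,6)); q=p.copy();q[3]=0
print('shut lip',cov(q,258,0,6),'stud top',cov(q,175,0,56),'stud now',cov(p,175,0,56),'case c',case(p,0,0,0))
E
python3 fit.py
```

```text
[7.34692525e+02 1.54281938e+02 2.03780475e-01 4.52439355e-01
 1.39516766e+00 2.44052842e+02] 11.675761164516404
[[-1.2, 0.5], [0.6, -0.8], [0.9, -0.3], [-0.5, -0.1], [0.1, 0.3], [1.4, 0.2], [-0.5, -0.1], [0.4, -0.3], [0.3, -0.3], [0.5, 0.0], [-0.1, -0.1], [1.2, 0.0], [-1.3, -0.7], [0.7, 0.4]]
lip [510.02157382 107.85393494 218.18377336]
shut lip [482.03092883 102.06969915 106.        ] stud top [563.3135353  118.86665977 156.        ] stud now [604.53156197 127.38431933 226.86860071] case c [617.17550344 129.99717584   0.        ]
```

```bash
cat >> h.py <<'E'
def shift(targets,heading=None):
    s=read_state();Rt=R.from_quat(s['ee_rot']);p0=s['position']
    hx=Rt.apply([1,0,0]);h=np.degrees(np.arctan2(hx[1],hx[0]))
    print('pos',p0.round(1),'heading',h.round(2),'z',Rt.apply([0,0,1]).round(4),'F',s['contact_force'].round(1),'w',round(s['gripper_width'],1),'t',s['clock'],'j',s['joints'].round(2))
    for t in targets: print((Rt.inv().apply(np.asarray(t)-p0)/1000).round(4).tolist(), 'yaw cw for heading:', None if heading is None else round(h-heading,2))
E
python3 -c "
from h import *
shift([(508,107,290)],11.68)"
```

```text
pos [208.1 588.9 230.5] heading -19.47 z [-4.0e-04 -1.6e-03 -1.0e+00] F [-0.2  0.6  0.8] w 85.4 t 0.15 j [ 1.49  0.39  0.01 -0.   -1.19 -0.26]
[0.4434, 0.3544, -0.0589] yaw cw for heading: -31.15
```

Call:
send_rows(translation=[[0.03,0.025,-0.03],[0.07,0.055,-0.059],[0.11,0.087,-0.059],[0.148,0.118,-0.059],[0.185,0.148,-0.059],[0.222,0.178,-0.059],[0.259,0.208,-0.059],[0.296,0.237,-0.059],[0.333,0.266,-0.059],[0.37,0.296,-0.059],[0.407,0.325,-0.059],[0.443,0.354,-0.059]], yaw=[-4,-8,-12,-16,-20,-24,-28,-31.15,-31.15,-31.15,-31.15,-31.15], fingers=[255,255,255,255,255,255,255,255,255,255,255,255])

```text
clock: 1.35
position: [508.4, 105.6, 290.1]
ee_rot: [0.995, 0.102, -0.0, 0.001]
contact_force: [0.8, 1.1, 0.1]
gripper_width: 0.2
```

```bash
python3 -c "
from h import *
p=np.load('p.npy')
L=[]
q=p.copy()
shift([(508,107,290),(509.6,107.8,225)],11.68)
import cv2
cv2.imwrite('pics/w1.png',get_image('wrist'))
for th in [.45,.4,.35,.3,.25,.2,.15,.1,.05,.0]:
    q[3]=th; print(th,cov(q,258,0,6).round(1))
"
```

```text
pos [508.4 105.6 290.1] heading 11.67 z [-5.0e-04 -1.5e-03 -1.0e+00] F [0.8 1.1 0.1] w 0.2 t 1.35 j [ 0.52  0.17 -0.15  0.   -1.26  1.26]
[-0.0001, -0.0014, 0.0001] yaw cw for heading: -0.01
[0.0017, -0.0019, 0.0651] yaw cw for heading: -0.01
0.45 [509.7 107.8 217.6]
0.4 [504.3 106.7 206. ]
0.35 [499.4 105.7 194.1]
0.3 [495.1 104.8 182. ]
0.25 [491.3 104.  169.6]
0.2 [488.2 103.4 157.1]
0.15 [485.7 102.8 144.5]
0.1 [483.9 102.5 131.7]
0.05 [482.6 102.2 118.9]
0.0 [482.  102.1 106. ]
```

View pics/w1.png

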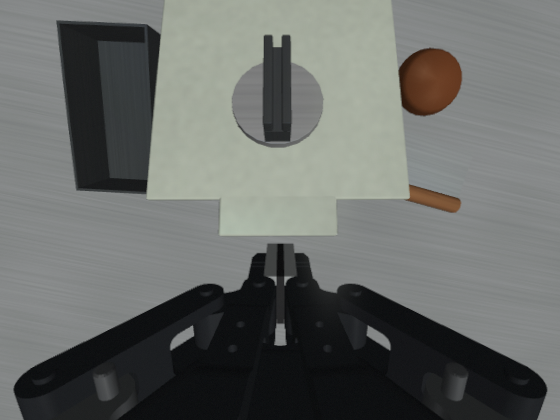

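```bash
cat >> h.py <<'E'
def wproj(P,s):
    c=camera_params('wrist');M=c['tool_from_camera']
    Rt=R.from_quat(s['ee_rot']);q=Rt.inv().apply(np.asarray(P,float)-s['position'])
    qc=(q-M[:3,3])@M[:3,:3]
    return cv2.projectPoints(qc.reshape(-1,1,3),np.zeros(3),np.zeros(3),c['mtx'],np.array([c['k1'],0,0,0.]))[0].reshape(-1,2)
E
python3 -c "
from h import *
p=np.load('p.npy');s=read_state()
print(wproj([cov(p,272,45,6),cov(p,272,-45,6),cov(p,244,102,6),cov(p,244,-102,6),cov(p,207,0,56),cov(p,143,0,56),cov(p,258,0,6)],s).round(1))
"
```

```text
[[211.6 235.4]
 [331.4 234.8]
 [139.3 199.3]
 [403.8 198. ]
 [269.3 124.2]
 [269.5  35. ]
 [271.5 216.7]]
```

Call:
send_rows(translation=[[0.002,0.001,0.035],[0.002,0.001,0.06],[0.002,0.001,0.07],[-0.001,0.001,0.079],[-0.004,0.001,0.085],[-0.009,0.001,0.097],[-0.013,0.001,0.109],[-0.017,0.001,0.121],[-0.02,0.001,0.134],[-0.023,0.001,0.146]], yaw=[0,0,0,0,0,0,0,0,0,0], fingers=[255,255,255,255,255,255,255,255,255,255])

```text
clock: 2.4
position: [489.6, 96.0, 144.8]
ee_rot: [0.995, 0.1, 0.002, 0.001]
contact_force: [1.9, -0.3, 2.7]
gripper_width: -0.0
```

```bash
python3 -c "
from h import *
shift([(482,101,106)],11.68)
cv2.imwrite('pics/w2.png',get_image('wrist'))
"
```

```text
pos [489.6  96.  144.8] heading 11.45 z [ 0.0044 -0.0023 -1.    ] F [ 1.9 -0.3  2.7] w -0.0 t 2.4 j [ 0.52  0.26 -0.42  0.01 -0.89  1.25]
[-0.0066, -0.0065, 0.0388] yaw cw for heading: -0.23
```

View pics/w2.png

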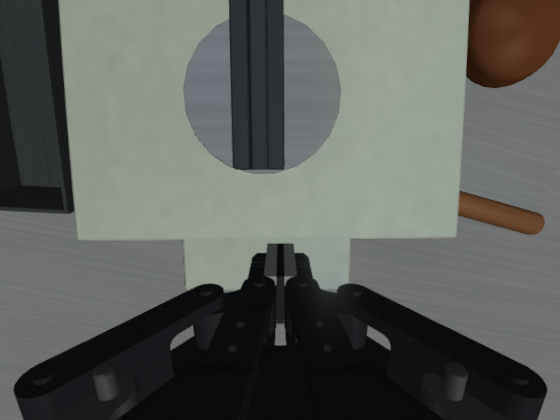

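Call:
send_rows(translation=[[-0.002,-0.002,0.01],[-0.004,-0.004,0.02],[-0.005,-0.004,0.028],[-0.006,-0.004,0.034],[-0.006,-0.004,0.039],[-0.006,-0.004,0.042],[-0.006,-0.004,0.044]], yaw=[0,0,0,0,0,0,0], fingers=[255,255,255,255,255,255,255])

```text
clock: 3.15
position: [481.7, 98.7, 105.5]
ee_rot: [0.995, 0.101, 0.001, 0.002]
contact_force: [-21.3, 2.9, 59.1]
gripper_width: 0.2
```

```bash
python3 -c "
from h import *
shift([(482,101,106)],11.68)
cv2.imwrite('pics/s3.png',get_image('scene')[100:310,180:460].repeat(2,0).repeat(2,1))
"
```

```text
pos [481.7  98.7 105.5] heading 11.59 z [ 0.0019 -0.0044 -1.    ] F [-21.3   2.9  59.1] w 0.2 t 3.15 j [ 0.54  0.3  -0.49  0.01 -0.79  1.23]
[0.0007, -0.0022, -0.0005] yaw cw for heading: -0.09
```

View pics/s3.png

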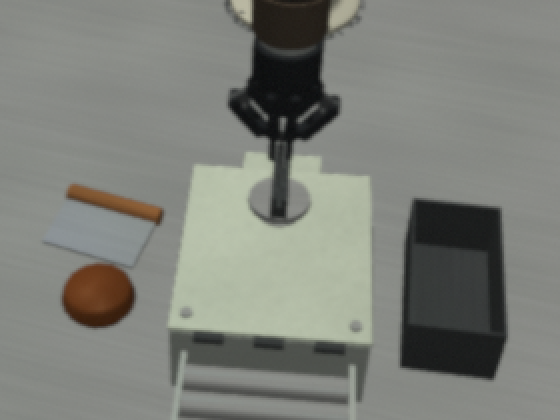

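Call:
send_rows(translation=[[0,0,0.001],[0,0,-0.003],[0,0,-0.04],[0,0,-0.085],[0,0,-0.125],[0.01,0,-0.125],[0.01,0,-0.125]], yaw=[0,0,0,0,0,0,0], fingers=[255,255,255,255,180,60,0])

```text
clock: 3.9
position: [491.5, 101.4, 230.2]
ee_rot: [0.995, 0.101, 0.001, 0.002]
contact_force: [0.4, -0.2, 0.3]
gripper_width: 42.6
```

```bash
python3 -c "
from h import *
p=np.load('p.npy');q=p.copy();q[3]=0
s=read_state()
print(wproj([cov(q,272,45,6),cov(q,272,-45,6),cov(q,244,102,6),cov(q,244,-102,6),cov(q,207,9,56),cov(q,207,-9,56),cov(q,143,9,56),cov(q,143,-9,56)],s).round(1))
cv2.imwrite('pics/w4.png',get_image('wrist'))
shift([(563.3,118.9,230)],11.68)
"
```

```text
[[230.2 224.1]
 [324.7 223.9]
 [167.5 195.7]
 [387.  195.2]
 [264.4 162. ]
 [289.1 161.9]
 [263.   67.1]
 [289.7  67. ]]
pos [490.4 100.9 228.9] heading 11.53 z [-0.0011 -0.0047 -1.    ] F [ 0.5 -1.  -0. ] w 50.4 t 3.95 j [ 0.53  0.18 -0.29  0.   -1.1   1.24]
[0.0751, -0.003, -0.0012] yaw cw for heading: -0.15
```

View pics/w4.png

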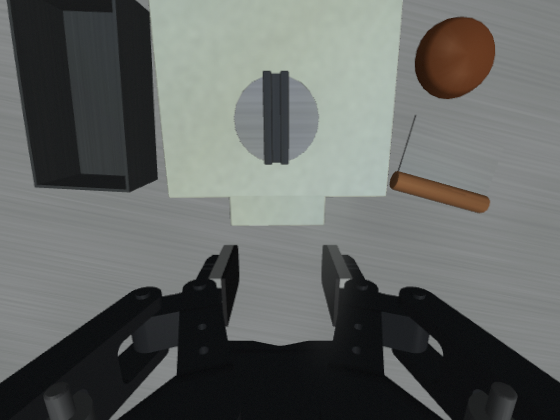

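Call:
send_rows(translation=[[0.03,-0.001,0],[0.06,-0.002,0],[0.074,-0.003,0],[0.074,-0.003,0.02],[0.074,-0.003,0.04],[0.074,-0.003,0.045],[0.074,-0.003,0.045]], yaw=[0,0,-0.15,-0.15,-0.15,-0.15,-0.15], fingers=[0,0,0,0,0,0,0])

```text
clock: 4.65
position: [560.9, 117.8, 181.4]
ee_rot: [0.995, 0.102, -0.003, 0.003]
contact_force: [0.4, -0.4, 0.5]
gripper_width: 85.2
```

```bash
python3 -c "
from h import *
p=np.load('p.npy');q=p.copy();q[3]=0
s=read_state()
print(wproj([cov(q,207,9,56),cov(q,207,-9,56),cov(q,143,9,56),cov(q,143,-9,56)],s).round(1))
cv2.imwrite('pics/w5.png',get_image('wrist'))
shift([(562.3,118.7,131)],11.68)
"
```

```text
[[265.5 283.2]
 [293.7 283.2]
 [264.1 184.7]
 [295.3 184.7]]
pos [561.8 118.2 182.9] heading 11.69 z [-0.0032 -0.0061 -1.    ] F [-0.7  0.2 -0.3] w 85.4 t 4.7 j [ 0.49  0.34 -0.19  0.   -1.05  1.28]
[0.0008, -0.0007, 0.0519] yaw cw for heading: 0.01
```

View pics/w5.png

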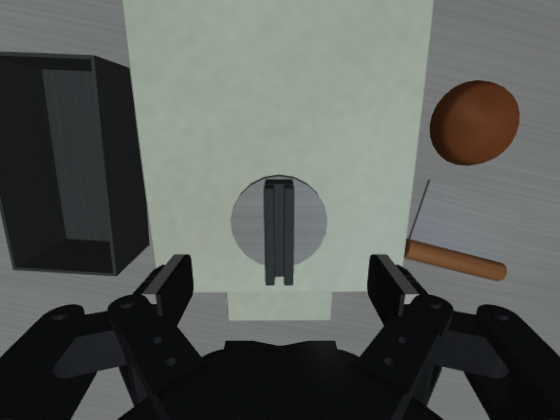

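Call:
send_rows(translation=[[0.001,-0.001,0.02],[0.001,-0.001,0.037],[0.001,-0.001,0.047],[0.001,-0.001,0.051],[0.001,-0.001,0.051]], yaw=[0,0,0,0,0], fingers=[0,0,0,0,0])

```text
clock: 5.2
position: [562.5, 119.1, 132.1]
ee_rot: [0.995, 0.102, -0.002, 0.003]
contact_force: [-0.8, -0.1, 0.9]
gripper_width: 85.8
```

Call:
send_rows(translation=[[0,0,0],[0,0,0],[0,0,0],[0,0,0],[0,0,0],[0,0,0],[0,0,0],[0,0,0]], yaw=[0,0,0,0,0,0,0,0], fingers=[100,255,255,255,255,255,255,255])

```text
clock: 6.0
position: [562.7, 118.9, 132.5]
ee_rot: [0.995, 0.102, -0.002, 0.003]
contact_force: [-0.6, -0.6, 3.0]
gripper_width: 16.9
```

```bash
python3 -c "
from h import *
cv2.imwrite('pics/w6.png',get_image('wrist'))
shift([(563,118.7,131)],11.68)
"
```

```text
pos [562.7 118.9 132.5] heading 11.71 z [-0.0026 -0.0063 -1.    ] F [-0.2 -1.1  3.4] w 16.7 t 6.05 j [ 0.49  0.39 -0.25  0.01 -0.93  1.28]
[0.0003, 0.0003, 0.0015] yaw cw for heading: 0.03
```

View pics/w6.png

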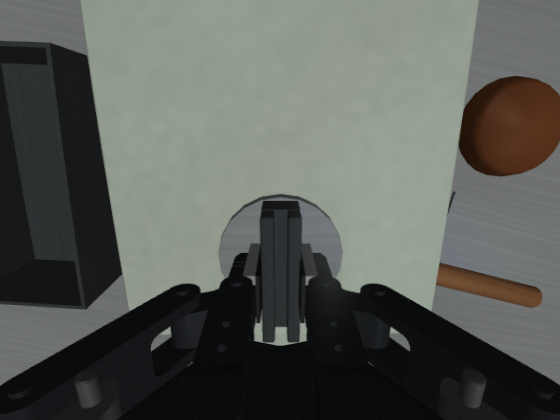

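Call:
send_rows(translation=[[0,0,0.003],[0,0,0.006],[0,0,0.009],[0,0,0.01],[0,0,0.011],[0,0,0.011]], yaw=[0,0,0,0,0,0], fingers=[255,255,255,255,255,255])

```text
clock: 6.65
position: [562.8, 118.9, 122.2]
ee_rot: [0.995, 0.102, -0.001, 0.003]
contact_force: [-3.9, 0.2, 8.2]
gripper_width: 16.6
```

Call:
send_rows(translation=[[0,0,0.001],[0,0,0.001],[0,0,0.001],[0,0,0.001],[0,0,0.001]], yaw=[0,0,3,7,11], fingers=[255,255,255,255,255])

```text
clock: 7.15
position: [562.8, 118.8, 122.1]
ee_rot: [1.0, 0.005, -0.001, 0.003]
contact_force: [-3.5, -1.2, 8.6]
gripper_width: 17.0
```

```bash
python3 -c "
from h import *
shift([(563,118.7,121.3)],11.68)
print(read_state()['wrist_torque'])
"
```

```text
pos [562.8 118.8 122.1] heading 0.59 z [-0.0018 -0.0069 -1.    ] F [-3.5 -1.2  8.6] w 17.0 t 7.15 j [ 0.49  0.4  -0.26  0.01 -0.91  1.08]
[0.0002, 0.0001, 0.0008] yaw cw for heading: -11.09
[-0.27979499  0.90371002  0.09001517]
```

Call:
send_rows(translation=[[0,0,0.001],[0,0,0.001],[0,0,0.001],[0,0,0.001],[0,0,0.001]], yaw=[6,12,18,24,30], fingers=[255,255,255,255,255])

```text
clock: 7.65
position: [562.7, 118.4, 122.0]
ee_rot: [0.967, -0.256, 0.0, 0.004]
contact_force: [-2.3, -1.9, 8.5]
gripper_width: 17.2
```

```bash
python3 -c "
from h import *
shift([(563,118.7,121.3)],11.68-84)
print(read_state()['wrist_torque'])
cv2.imwrite('pics/w7.png',get_image('wrist'))
"
```

```text
pos [562.7 118.4 122. ] heading -29.63 z [-0.0018 -0.0077 -1.    ] F [-2.3 -1.9  8.5] w 17.2 t 7.65 j [ 0.49  0.4  -0.27  0.01 -0.91  0.56]
[0.0001, -0.0004, 0.0007] yaw cw for heading: 42.69
[-0.47773134  0.90480864 -0.00524034]
```

View pics/w7.png

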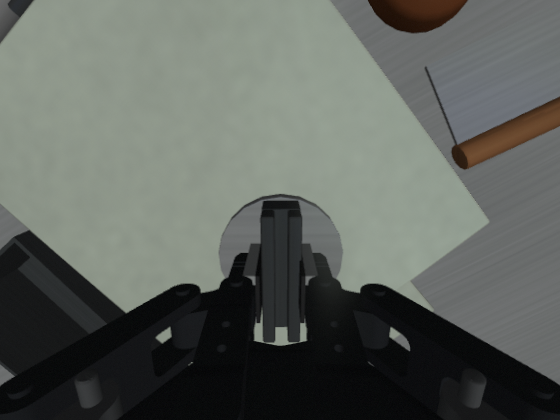

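The stud turns along with the gripper, bar still centred between the pads at (281, 270). Continuing towards the stop.

Call:
send_rows(translation=[[0,0,0.001],[0,0,0.001],[0,0,0.001],[0,0,0.001],[0,0,0.001],[0,0,0.001],[0,0,0.001],[0,0,0.001],[0,0,0.001]], yaw=[6,12,18,24,30,36,40,42.5,42.5], fingers=[255,255,255,255,255,255,255,255,255])

```text
clock: 8.6
position: [562.3, 118.1, 121.7]
ee_rot: [0.807, -0.59, 0.001, 0.004]
contact_force: [-3.3, -0.8, 9.3]
gripper_width: 16.9
```

```bash
python3 -c "
from h import *
shift([(563,118.7,121.3)],11.68-84.8)
print(read_state()['wrist_torque'])
cv2.imwrite('pics/w8.png',get_image('wrist'))
"
```

```text
pos [562.3 118.1 121.7] heading -72.36 z [-0.0024 -0.0083 -1.    ] F [-3.3 -0.8  9.3] w 16.9 t 8.6 j [ 0.49  0.4  -0.27  0.01 -0.91 -0.19]
[-0.0004, -0.0009, 0.0004] yaw cw for heading: 0.76
[-0.3690524   1.08894893 -0.04762641]
```

View pics/w8.png

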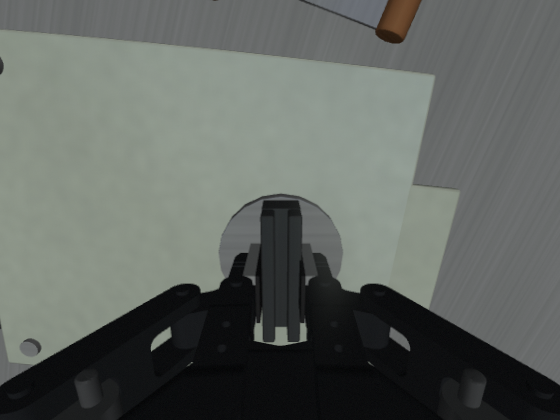

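Call:
send_rows(translation=[[0,0,-0.002],[0,0,-0.004],[0,0,-0.006],[0,0,-0.007],[0,0,-0.007]], yaw=[0.4,0.4,0.4,0.4,0.4], fingers=[255,255,255,255,255])

```text
clock: 9.15
position: [562.3, 118.1, 129.0]
ee_rot: [0.805, -0.593, 0.002, 0.004]
contact_force: [-1.5, -1.3, 5.4]
gripper_width: 16.7
```

Call:
send_rows(translation=[[0,0,0],[0,0,0],[0,0,0],[0,0,0],[0,0,0],[0,0,0],[0,0,0]], yaw=[0,0,0,0,0,0,0], fingers=[180,120,60,0,0,0,0])

```text
clock: 9.85
position: [562.2, 118.1, 129.0]
ee_rot: [0.805, -0.593, 0.002, 0.004]
contact_force: [0.4, 0.7, -0.2]
gripper_width: 85.5
```

Call:
send_rows(translation=[[0,0,-0.02],[0,0,-0.05],[0,0,-0.08],[0,0,-0.1],[0,0,-0.1]], yaw=[0,0,0,0,0], fingers=[0,0,0,0,0])

```text
clock: 10.35
position: [564.2, 119.5, 232.7]
ee_rot: [0.805, -0.593, 0.004, 0.001]
contact_force: [-0.0, 0.2, -0.0]
gripper_width: 85.1
```

```bash
python3 -c "
from h import *
p=np.load('p.npy');q=p.copy();q[3]=0
s=read_state()
cv2.imwrite('pics/w9.png',get_image('wrist'))
for h in (56,53.5,45):
  print(h,wproj([cov(q,175+32*np.sin(.0)+a*32*np.cos(1.467)*1+b*9*np.sin(1.467), a*32*np.sin(1.467)-b*9*np.cos(1.467),h) for a in(1,-1) for b in (1,-1)],s).round(1).tolist())
print(wproj([cov(q,272,45,6),cov(q,272,-45,6),cov(q,244,102,6),cov(q,244,-102,6)],s).round(1).tolist())
shift([])
cv2.imwrite('pics/s9.png',get_image('scene')[100:310,180:460].repeat(2,0).repeat(2,1))
"
```

```text
56 [[292.6, 253.3], [270.2, 253.3], [293.2, 174.3], [269.1, 174.4]]
53.5 [[292.5, 252.0], [270.3, 252.1], [293.0, 173.8], [269.2, 173.9]]
45 [[292.1, 247.8], [270.7, 247.9], [292.6, 172.1], [269.6, 172.2]]
[[374.2, 253.1], [392.2, 162.3], [337.4, 301.0], [373.0, 92.8]]
pos [563.  119.2 230.4] heading -72.74 z [ 7.0e-04 -6.5e-03 -1.0e+00] F [-0.8 -0.5 -1. ] w 85.3 t 10.4 j [ 0.49  0.3  -0.12  0.01 -1.15 -0.19]
```

View pics/w9.png

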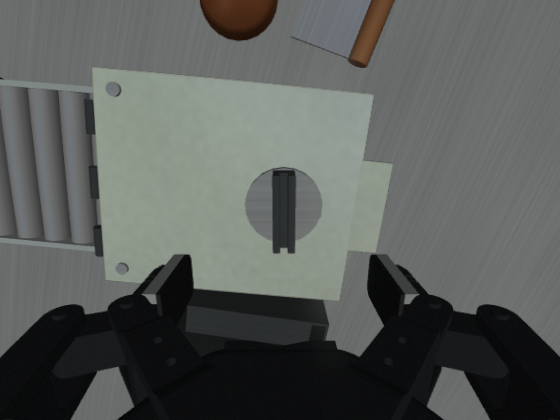

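View pics/s9.png

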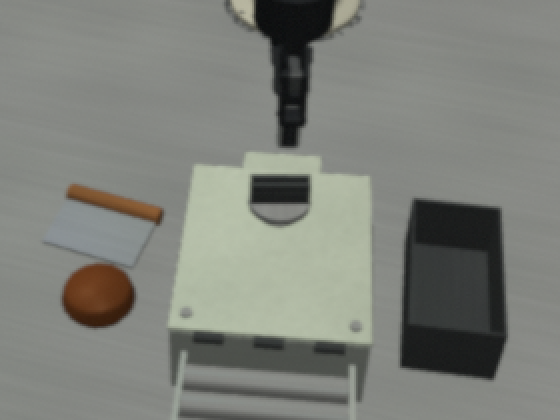

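```bash
python3 -c "
import cv2
a=cv2.imread('pics/w9.png')[155:265,235:330]; cv2.imwrite('pics/w9z.png',cv2.resize(a,None,fx=5,fy=5,interpolation=cv2.INTER_CUBIC))"
```

```text
(no output)
```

View pics/w9z.png

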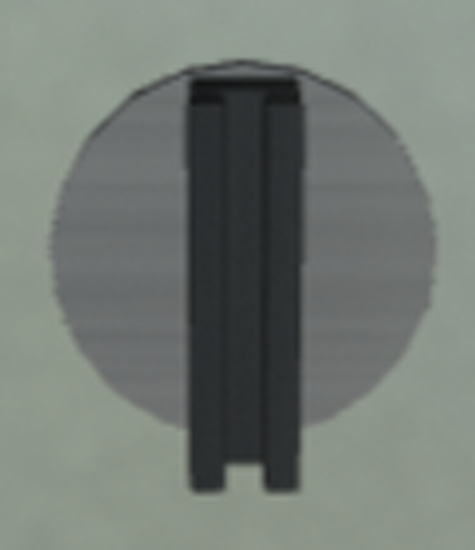

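```bash
python3 -c "
from bench import *
print(job_done())"
```

```text
the job is handed in; nothing more can be done
None
```

I shut the cover by pushing the lip. Then I gripped the stud bar, pressed it about 10–11 mm (8–9 N, in line with the spring), turned it 84° clockwise, let it rise, opened the fingers and backed off to z ≈ 230 mm. The job was handed in at about 10.5 s.

**Cover:** it met a hard stop at z = 105.5 mm, against the 106 mm given for shut. The wrist force peaked at about 59 N there.

**Stud:** the final wrist picture shows the bar turned about 1.47 rad. Its top stands roughly 2 to 4 mm below free height, which is where the catch should hold it. The two image measures differ by about 3 mm, and the bar's length alone would put it at the deep end (about 4.5 mm). I took it as caught and did not test this by trying to turn it back.

**Surroundings:** the tin, scraper and bun look unmoved in the pictures. The contact force after release is about zero.

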